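# Snap the parts carrier shut and hold it up off the cutting mat

### The job

The parts carrier on the green cutting mat has been left with both its covers up: press each one down until its clip snaps over and holds it shut by itself. Then, without disturbing anything else on the bench, take the carrier by its handle, lift it straight up until its underside is about 10 cm above the bench, and finish holding it there, level and still over the mat, so that I can pull the mat out from under it; never let it tip, or the parts will mix.

Things in the scene. Friction and masses are not known exactly. Their poses are not given: they have to be found in the camera images.
- tote: Parts carrier: slate-grey tub 180 (x) by 210 (y) by 70 mm high, a 26 mm wide spine along y in its middle with the handle on top, and orange-framed clear covers hinged at the spine, one to -x (nearer the robot), one to +x. 0.5 to 0.9 kg, balanced under the handle's middle. Origin: middle of its underside, z up; it stands on the mat. Covers shut, its flat top is 75 mm above its origin.
- mat: Green cutting mat with a pale grid, 220 (x) by 300 (y) by 3 mm, fixed to the bench here. Origin: middle of its underside, on the bench.
- handle: The carrier's rigid black handle with orange inlay, fixed on the spine: a straight level bar along the carrier's y, 18 mm wide (x), 18 mm high, 150 mm long, on a 16 mm post at each end (118 mm clear between). Origin: top of the spine, middle, 75 mm above the underside; axes as the carrier's. 34 mm of room below the bar.
- grip (a point): The centre of the handle bar, 118 mm above the carrier's underside and 43 mm above the tops of the shut covers. The bar's top is 127 mm above the underside.
- front_cover (a joint): Angle of the carrier's -x cover, rad: 0 shut, growing as its outer edge rises. Hinge along the carrier's y, 14 mm from its middle, 70 mm above its underside; cover 80 mm from hinge to edge, 206 mm long, 5 mm thick. Springs weakly open, starts at 0.4 to 0.75. From about 0.1 its edge clip rides over a ridge: some 10 N down, 48 mm from the hinge, snaps it; then it stays under 0.02, else ajar.
- rear_cover (a joint): Hinge angle of the cover on the carrier's +x side; the same cover, mirrored.
- front_edge (a point): Middle of the outer edge of the -x cover, on its upper face (moves with the cover). Shut, it lies at x = -94 mm, y = 0, z = 75 mm from the carrier's origin.
- rear_edge (a point): Middle of the outer edge of the +x cover, on its upper face (moves with the cover). Shut, it lies at x = +94 mm, y = 0, z = 75 mm from the carrier's origin.
- book_orange: Bystander: closed orange book with a dark round hole in its cover, 180 by 120 by 38 mm, lying beside the mat on its +y side. Origin: middle of its underside.
- book_amber: Bystander: closed amber book, 180 by 120 by 42 mm, lying to the robot's left. Origin: middle of its underside.
- tape_roll: Bystander: cream tape roll lying flat, 100 mm across, 24 mm high, beside the mat on its -y side. Origin: middle of its underside.
- glue_bottle: Bystander: white glue bottle with orange cap, 58 mm across, 150 mm high, standing to the robot's right. Origin: middle of its underside.
- screwdriver: Bystander: blue-handled screwdriver, 190 mm long, lying to the robot's right.
- knife: Bystander: yellow cutter knife, about 175 mm long and 17 mm high, lying to the robot's left.
- pot: Bystander: blue ceramic pot, 76 mm across, 95 mm high, standing to the robot's right. Origin: middle of its underside.

How it is judged:
By the outcome, as a careful person would: the job done as asked, in the order asked, and still so for the second after the job is handed in, while the arm keeps its last pose, push and grip.
It also fails if it takes over 53 s, if anything falls off the work surface, if the arm or the gripper's body presses on something with over 40 N, if the wrist force passes 120 N, or if a joint passes its speed limit or range.

### The arm

A 6-joint arm with a two-finger parallel gripper is mounted at the origin on the work surface. World frame = base frame: x ahead of the robot, y to its left, z up, the work surface at z = 0. Lengths are in mm, angles in degrees, forces in N, time in s.
With the tool pointing down it reaches from about 425 to 950 mm from the base axis. Payload 3.5 kg.
Tool frame: the origin (TCP) lies at the very end of the fingers, on their centre line; the grasp point (between the pads) lies 19 mm behind it; z points along the fingers, x is the direction in which the jaws open and shut, and the axes are right-handed (so a half turn about z gives the same grasp; the last joint's range is limited). The gripper opens to 85 mm and grips with 20 to 120 N. Pads are 22 mm wide; open, the fingers measure 114 mm over their backs; the gripper's body (76 mm by 85 mm) begins 54 mm behind the grasp point. The pads swing forward as they close: fully open they stand 13 mm farther back than shut.
Start: joints at [63.255, 16.404, 90.338, -0, 73.258, -8.594], TCP at [210.244, 641.407, 231.325] pointing down, gripper open.
Joint ranges: [-158.93, 158.93], [-51.34, 127.21], [12.03, 142.37], [-87.48, 267.48], [13.55, 161.25], [-162.69, 162.69]. Speed limits (degrees/s): [159.86, 159.86, 180, 180, 180, 180].

### API

Orientations are given as [roll, pitch, yaw] about the fixed x, y, z axes, in that order (R = Rz(yaw) Ry(pitch) Rx(roll)).
In Python, from plant import arm gives the robot as it stands. Calls block until the motion is done:
- arm.goto(position, orientation): joint-space move of the TCP to a pose.
- arm.servo_line(position, rot=None, v=150): straight line of the TCP; rot=None keeps the orientation; v is the mean speed in mm/s.
- arm.goto_joints(angles): joint-space move.
- arm.ungrasp() and arm.close(effort=None): open the fingers fully, or close them until they stop; effort is the grip in N (None keeps the last).
- arm.sleep(seconds).
- arm.ik(position, orientation): joint angles nearest the present ones, or None.
- arm.grab_frame(name): name is "side" or "top"; returns a dict with "pixels" (480x640x3 uint8, blue, green, red), "mtx" (3x3 intrinsics, pixels), "dist_coeffs" ([k1, k2, p1, p2, k3] as OpenCV has them; the pictures are not rectified), "T" (4x4, takes a point from camera to world coordinates). Camera axes: x right, y up, looking along -z (the intrinsics and any distortion apply to the point x, -y, -z); pixel columns grow to the right and rows downward; lengths in mm; the calibration is good to about 2 mm. A picture is of the moment at which its call begins. There is no depth.
A pose or a line that the arm cannot do raises arm.PlanningError and nothing moves.
- arm.hand_in(): hands the job in, once; it reports no verdict.
Readings, each from a call of its own:
- arm.current_time_s(): time.
- arm.current_joints(): joint angles.
- arm.current_qvel(): joint speeds.
- arm.current_joint_efforts(): joint torques, N m.
- arm.current_eef_pos(): TCP position.
- arm.current_ee_rot(): TCP orientation.
- arm.current_contact_force(): force on the tool from outside, world axes, zero at the start.
- arm.current_moment(): the same for the moment, N m.
- arm.current_opening(): finger opening in mm.
Only numpy, scipy, OpenCV 4.12 (cv2) and the standard library are available. Lean on these libraries where they do the work, as an engineer would, in place of code of your own. Each camera call takes 0.05 s, during which the arm holds its last target.

## Working session

There is one attempt and no reset: what is moved stays moved. The work goes in short steps, each a Python script; the robot and the scene stay as the last script left them, time stands still between calls to the robot, and variables do not carry over. Pictures are saved under pics/ and viewed, and the job is handed in when it is done.

```bash
mkdir -p pics; ls
python3 - <<'E'
from plant import arm
import cv2,pickle
d={}
for n in("side","top"):
    f=arm.grab_frame(n); d[n]=f
    cv2.imwrite(f"pics/{n}0.png",f["pixels"]); print(n,f["mtx"].tolist(),f["dist_coeffs"],f["T"].round(3).tolist())
pickle.dump(d,open("f0.pkl","wb")); print(arm.current_time_s(),arm.current_ee_rot(),arm.current_opening())
E
```

```text
pics
side [[436.5639795344232, 0.0, 322.4856308258839], [0.0, 436.5639795344232, 242.81365676342276], [0.0, 0.0, 1.0]] [-0.10900115  0.          0.          0.          0.        ] [[-0.737, 0.388, -0.553, -218.258], [-0.675, -0.407, 0.615, 852.209], [0.013, 0.827, 0.562, 898.329], [0.0, 0.0, 0.0, 1.0]]
top [[560.9270766383404, 0.0, 315.5389441899555], [0.0, 560.9270766383404, 230.41148561720786], [0.0, 0.0, 1.0]] [-0.04109432  0.          0.          0.          0.        ] [[0.02, 0.99, -0.139, 338.761], [-1.0, 0.021, 0.007, -20.716], [0.01, 0.139, 0.99, 1585.937], [0.0, 0.0, 0.0, 1.0]]
0.1 [-1.79981801e+02  1.22294410e-01  7.18496068e+01] 85.67930063181873
```

View pics/side0.png

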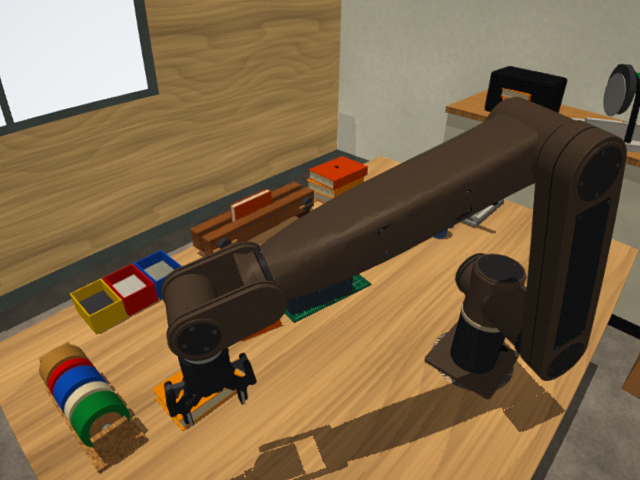

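View pics/top0.png

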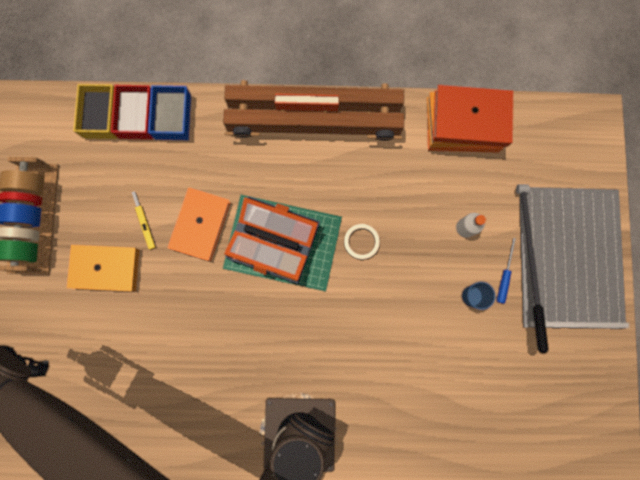

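Run:
```python
from plant import arm
import cv2,pickle
d=pickle.load(open("f0.pkl","rb"))
p=d["top"]["pixels"][185:300,155:350]
cv2.imwrite("pics/topc.png",cv2.resize(p,None,fx=4.1,fy=4.1,interpolation=cv2.INTER_CUBIC))
j=arm.current_joints(); print(j)
j=list(j); j[0]=-35; arm.goto_joints(j); print(arm.current_time_s())
for n in("side","top"):
    f=arm.grab_frame(n); d[n]=f
    cv2.imwrite(f"pics/{n}1.png",f["pixels"])
pickle.dump(d,open("f1.pkl","wb"))
```

```text
[ 6.32547198e+01  1.64510199e+01  9.04151868e+01 -2.94289295e-04
  7.32574341e+01 -8.59478247e+00]
3.65
```

View pics/topc.png

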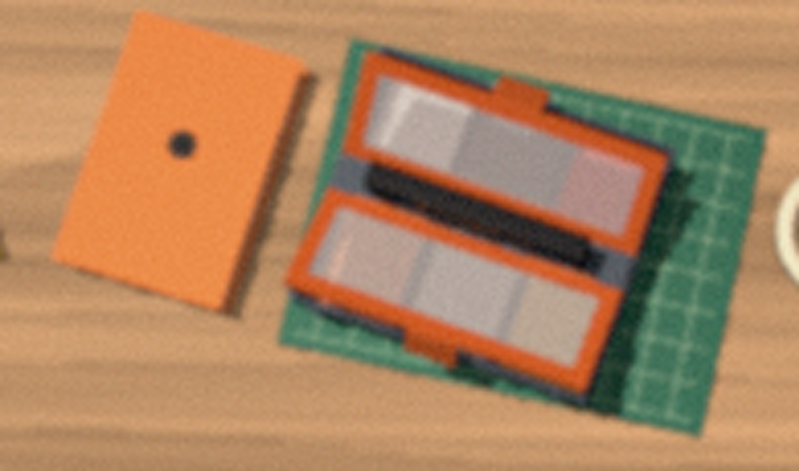

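View pics/side1.png

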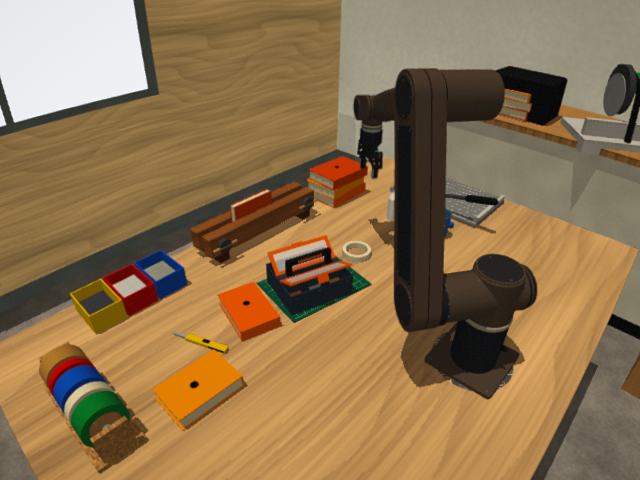

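```bash
cat > h.py <<'E'
import numpy as np,cv2
def proj(f,P):
    P=np.atleast_2d(np.asarray(P,float)); T=f["T"]; pc=(P-T[:3,3])@T[:3,:3]
    pc=pc*[1,-1,-1]
    return cv2.projectPoints(pc,np.zeros(3),np.zeros(3),f["mtx"],np.asarray(f["dist_coeffs"]))[0].reshape(-1,2)
def back(f,uv,z):
    T=f["T"]; n=cv2.undistortPoints(np.asarray(uv,float).reshape(-1,1,2),f["mtx"],np.asarray(f["dist_coeffs"])).reshape(-1,2)
    r=np.c_[n[:,0],-n[:,1],-np.ones(len(n))]@T[:3,:3].T
    s=(np.asarray(z)-T[2,3])/r[:,2]
    return T[:3,3]+r*s[:,None]
E
python3 - <<'E'
import cv2,pickle
d=pickle.load(open("f1.pkl","rb"))
p=d["side"]["pixels"][225:325,250:385]
cv2.imwrite("pics/sidec.png",cv2.resize(p,None,fx=5.9,fy=5.9,interpolation=cv2.INTER_CUBIC))
p=d["top"]["pixels"][190:296,220:346]
cv2.imwrite("pics/topc1.png",cv2.resize(p,None,fx=5.6,fy=5.6,interpolation=cv2.INTER_CUBIC))
E
```

```text
(no output)
```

View pics/sidec.png

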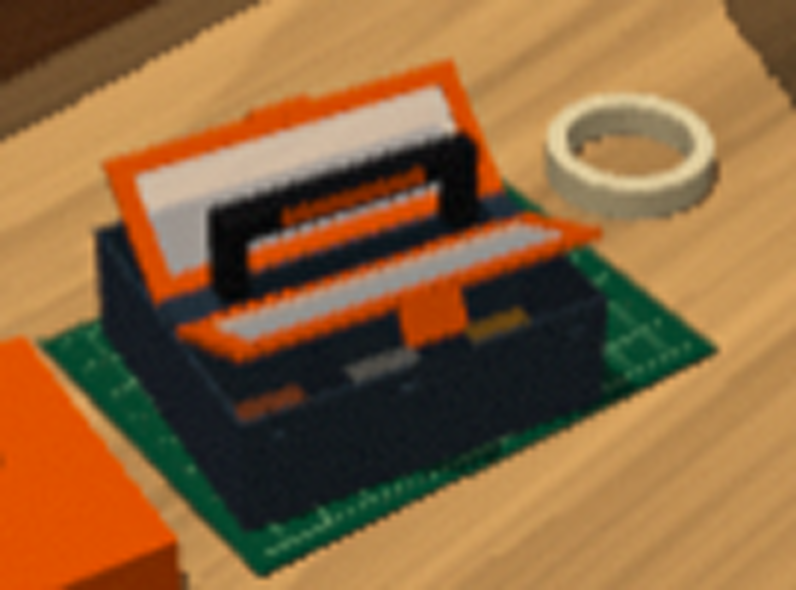

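View pics/topc1.png

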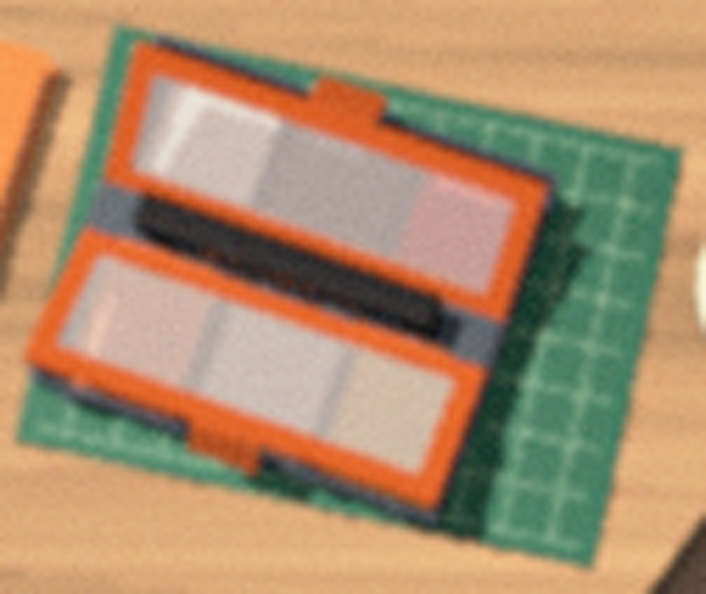

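```bash
cat > fit.py <<'E'
import pickle,numpy as np
from h import *
from scipy.optimize import least_squares
d=pickle.load(open("f1.pkl","rb"))
def model(x):
    X,Y,th,af,ar=x; c,s=np.cos(th),np.sin(th)
    def W(p): p=np.asarray(p,float); return np.array([X+c*p[0]-s*p[1],Y+s*p[0]+c*p[1],p[2]+3])
    def cov(sg,a,y,top=5): return W([sg*(14+80*np.cos(a)-top*np.sin(a)),y,70+80*np.sin(a)+top*np.cos(a)])
    top=[W([0,75,127]),W([0,-75,127]),cov(1,ar,103),cov(1,ar,-103),cov(-1,af,103),cov(-1,af,-103)]
    side=[W([0,75,127]),W([0,-75,127]),cov(1,ar,103),cov(1,ar,-103),cov(-1,af,103),cov(-1,af,-103),W([-90,105,0]),W([-90,105,70]),W([-90,-105,70]),W([90,105,70])]
    return top,side
ot=np.array([(141,214),(439,318),(140,45),(552,182),(28,362),(437,510)])/5.6+[220,190]-.4
os_=np.array([(218,205),(468,135),(103,160),(452,60),(243,355),(605,233),(252,530),(240,421),(607,298),(97,232)])/5.9+[250,225]-.4
def res(x):
    t,s=model(x); return np.r_[(proj(d["top"],t)-ot).ravel(),(proj(d["side"],s)-os_).ravel()]
if __name__=="__main__":
    b=back(d["top"],[ot[:2].mean(0)],np.array([130.]))[0]; print(b)
    r=least_squares(res,[b[0],b[1],-0.3,.5,.5],loss="soft_l1",x_scale=[10,10,.1,.1,.1])
    print(r.x.round(3),np.degrees(r.x[2])); print(res(r.x).reshape(-1,2).round(1))
    t,s=model(r.x)
    # each camera separately
    r2=least_squares(lambda x:res(x)[:12],r.x); print("top",r2.x.round(3))
    r3=least_squares(lambda x:res(x)[12:],r.x); print("side",r3.x.round(3))
    mt=np.array([(120,28),(682,150),(18,440),(592,568)])/5.6+[220,190]-.4
    print(back(d["top"],mt,np.full(4,3.)).round(1).tolist())
E
python3 fit.py
```

```text
[523.30877601  83.50590296 130.        ]
[ 5.26703e+02  8.38270e+01 -3.17000e-01  4.35000e-01  6.49000e-01] -18.178639496223152
[[-0.4 -1.4]
 [ 0.3 -1.1]
 [-0.1 -0.8]
 [-0.3  0.3]
 [-0.4 -0.4]
 [ 0.1 -0.9]
 [-0.   1.9]
 [ 1.6  0. ]
 [ 0.7  0.5]
 [ 0.1 -0. ]
 [-0.1  0.4]
 [ 0.4  0.2]
 [-0.3  0.4]
 [ 1.   0.9]
 [ 1.  -0. ]
 [ 0.1 -0.5]]
top [ 5.2359e+02  8.3894e+01 -3.1400e-01  4.6800e-01  5.8800e-01]
side [ 5.2932e+02  8.3084e+01 -3.1700e-01  4.2500e-01  6.4000e-01]
[[660.6, 183.7, 3.0], [603.4, -105.7, 3.0], [448.1, 226.9, 3.0], [390.0, -63.5, 3.0]]
```

```bash
cat > press.py <<'E'
from plant import arm
import numpy as np
X,Y,TH=526,83.8,-18.1
def W(x,y,z):
    c,s=np.cos(np.radians(TH)),np.sin(np.radians(TH)); return [X+c*x-s*y,Y+s*x+c*y,z+3]
O=[180,0,TH]
def press(sx):
    arm.goto(W(sx,0,150),O); print("t",arm.current_time_s())
    arm.servo_line(W(sx,0,100),v=150)
    print("t",arm.current_time_s(),arm.current_contact_force().round(1))
    for z in list(np.arange(96,74.1,-3))+[73.5,72.5,71.5]:
        arm.servo_line(W(sx,0,z),v=60)
        F=arm.current_contact_force(); p=arm.current_eef_pos()
        print(z,F.round(1),np.round(p[2]-3,1),round(arm.current_time_s(),2))
        if F[2]>22: break
        if z<76 and F[2]>14: break
E
python3 - <<'E'
from press import *
import cv2
print(arm.current_contact_force().round(2)); arm.close(); print(arm.current_opening(),arm.current_time_s())
press(-64)
arm.servo_line(W(-64,0,145),v=200); print(arm.current_time_s())
f=arm.grab_frame("side"); p=f["pixels"][180:325,250:385]
cv2.imwrite("pics/s2.png",cv2.resize(p,None,fx=4,fy=4,interpolation=cv2.INTER_CUBIC))
E
```

```text
[ 0.07 -0.73  0.43]
0.44213881462988336 4.5167
t 6.1083
t 6.5917 [ 0.3 -0.2  0.1]
96.0 [-0.2  0.   0.1] 96.7 6.84
93.0 [ 0.4 -0.5 -0.1] 93.1 7.09
90.0 [ 0.2 -0.3 -0.3] 89.7 7.34
87.0 [-0.8  0.  -0.1] 86.7 7.59
84.0 [-0.5 -0.4  0.1] 83.7 7.84
81.0 [ 0.1 -0.2 -0. ] 80.8 8.09
78.0 [-1.4 -0.1  4.5] 78.3 8.34
75.0 [-0.8  0.3  2.9] 75.0 8.59
73.5 [-4.7 -0.6 11. ] 74.9 8.84
72.5 [-8.2 -0.1 16.4] 74.8 9.09
9.6083
```

View pics/s2.png

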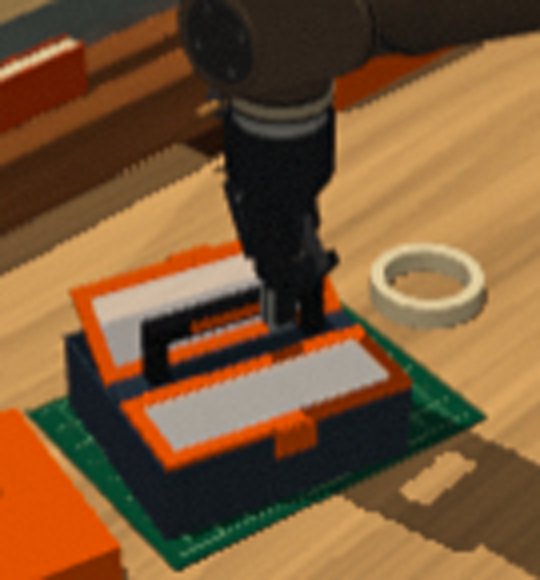

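The front cover is down flat: force peaked, dropped, then met a firm stop at 75 mm. Next is the rear cover.

Run:
```python
from press import *
import cv2
arm.servo_line(W(-64,0,160),v=200)
arm.servo_line(W(64,0,160),v=250)
press(64)
arm.servo_line(W(64,0,170),v=200)
j=list(arm.current_joints()); j[0]-=40; arm.goto_joints(j); print(arm.current_time_s())
import pickle
d={}
for n,(a,b,c,e) in dict(side=(225,325,250,385),top=(190,296,220,346)).items():
    f=arm.grab_frame(n); d[n]=f; p=f["pixels"][a:b,c:e]
    cv2.imwrite(f"pics/{n}3.png",cv2.resize(p,None,fx=5.6,fy=5.6,interpolation=cv2.INTER_CUBIC))
pickle.dump(d,open("f3.pkl","wb"))
```

```text
t 10.8167
t 11.3 [-0.1  0.6  0.1]
96.0 [ 0.  -0.1 -1. ] 96.9 11.55
93.0 [0.6 0.8 0.8] 93.0 11.8
90.0 [0.9 0.3 0.7] 89.7 12.05
87.0 [0.2 0.7 0.6] 86.6 12.3
84.0 [0.1 0.3 0.1] 83.7 12.55
81.0 [-0.5  0.7  0.2] 80.8 12.8
78.0 [-0.3 -0.4  3.5] 78.7 13.05
75.0 [0.3 0.1 3.6] 75.1 13.3
73.5 [-2.9 -0.3  8.9] 75.0 13.55
72.5 [-5.4 -0.5 12.6] 74.9 13.8
71.5 [-7.4 -0.5 17.2] 74.8 14.05
16.1833
```

View pics/side3.png

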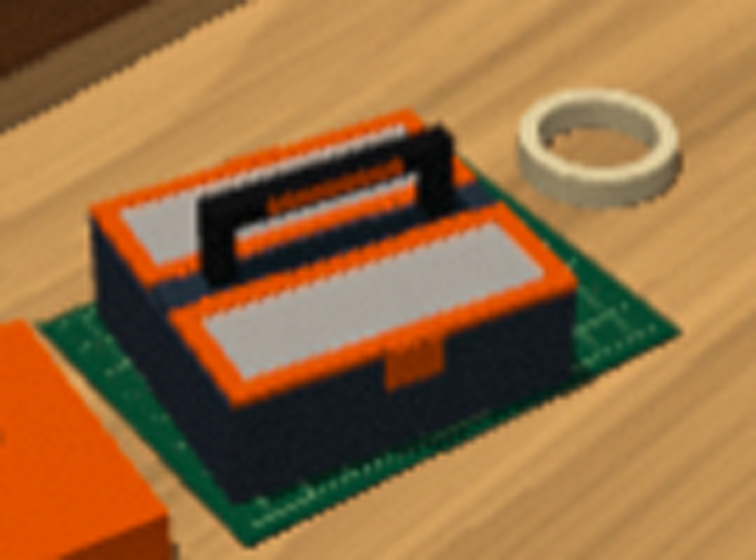

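View pics/top3.png

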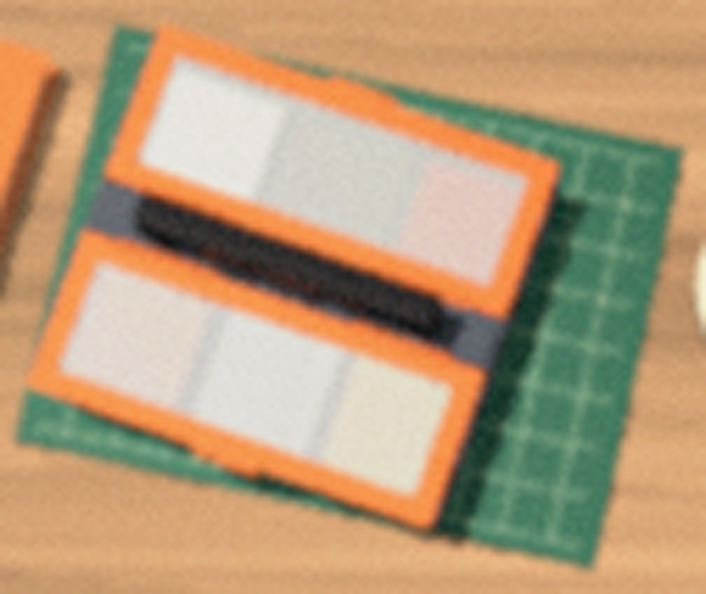

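Both covers are flat and the carrier hasn't moved. I'll refit the pose with the covers shut, then grasp.

Run:
```python
import pickle,numpy as np,fit
d=pickle.load(open("f3.pkl","rb"))
ot=np.array([(141,214),(439,318),(162,28),(560,160),(30,385),(430,527)])/5.6+[220,190]-.4
os_=np.array([(204,194),(453,128),(90,207),(412,110),(238,405),(577,272),(240,500)])/5.6+[250,225]-.4
def res(x):
    t,s=fit.model(np.r_[x[:3],0,0]); return np.r_[(fit.proj(d["top"],t)-ot).ravel(),(fit.proj(d["side"],s[:7])-os_).ravel()]
for n,sl in dict(both=slice(None),top=slice(0,12),side=slice(12,None)).items():
    r=fit.least_squares(lambda x:res(x)[sl],[525,84,-.31],x_scale=[1,1,.01]); print(n,r.x,np.degrees(r.x[2]))
    if n=="both":print(res(r.x).reshape(-1,2).round(1).tolist())
```

```text
both [ 5.26540810e+02  8.41138798e+01 -3.14087267e-01] -17.995874806925258
[[-0.5, -1.3], [0.2, -1.1], [0.2, -0.7], [0.2, 0.2], [-0.2, 0.2], [0.5, 0.1], [0.5, 2.1], [-0.1, 0.1], [0.4, -0.1], [-0.1, -0.4], [0.5, -0.7], [1.1, 1.5], [-0.4, 1.1]]
top [ 5.25338692e+02  8.42220210e+01 -3.13209043e-01] -17.945556293024268
side [ 5.29010934e+02  8.28535370e+01 -3.12692936e-01] -17.91598552090036
```

```bash
sed -i 's/^X,Y,TH=.*/X,Y,TH=526,84,-18/' press.py
python3 - <<'E'
from press import *
import cv2
arm.ungrasp()
arm.goto(W(0,0,165),O); 
arm.servo_line(W(0,0,99),v=100)
print(arm.current_time_s(),arm.current_contact_force().round(1),np.round(arm.current_eef_pos(),1),arm.current_ee_rot())
F0=arm.current_contact_force()
arm.close(20)
for k in range(3):
    F=arm.current_contact_force(); print(arm.current_opening(),F.round(2),arm.current_moment().round(2),arm.current_time_s()); arm.sleep(.1)
f=arm.grab_frame("side"); p=f["pixels"][180:325,250:385]
cv2.imwrite("pics/s4.png",cv2.resize(p,None,fx=4,fy=4,interpolation=cv2.INTER_CUBIC))
f=arm.grab_frame("top"); p=f["pixels"][190:296,220:346]
cv2.imwrite("pics/t4.png",cv2.resize(p,None,fx=5.6,fy=5.6,interpolation=cv2.INTER_CUBIC))
E
```

```text
19.4 [ 0.3 -0.2 -0. ] [526.6  83.9 102.5] [-1.79984645e+02 -5.81947440e-02 -1.80077919e+01]
17.92282690561152 [-1.44  0.85  2.29] [-0.02  0.17 -0.13] 20.0167
17.580120622356738 [-0.51 -0.39  2.41] [ 0.08  0.23 -0.11] 20.1167
17.636838873520865 [-2.23  0.26  3.34] [ 0.07  0.25 -0.15] 20.2167
```

View pics/s4.png

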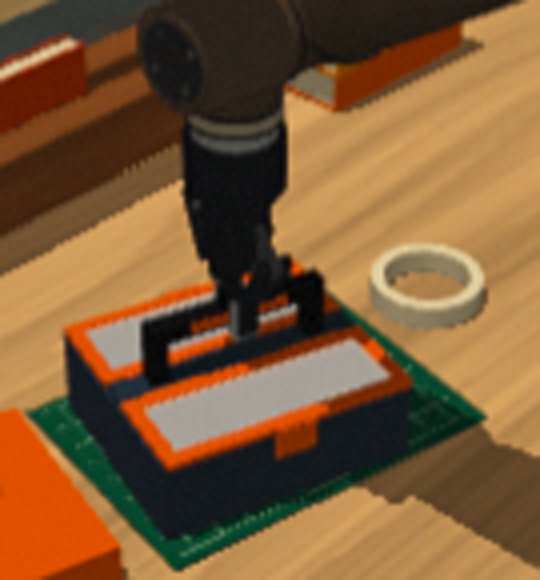

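Grasped at 17.6 mm opening with little side force. I'll firm the grip and lift.

Run:
```python
from press import *
import cv2,pickle
arm.close(90); arm.sleep(.1)
print(arm.current_opening(),arm.current_contact_force().round(2),np.round(arm.current_eef_pos(),1))
arm.servo_line(W(0,0,107),v=25)
print(arm.current_contact_force().round(2),arm.current_moment().round(2),np.round(arm.current_eef_pos(),1),arm.current_time_s())
if arm.current_contact_force()[2]<-20: raise SystemExit
arm.servo_line(W(0,0,196),v=45); arm.sleep(.5)
print(arm.current_contact_force().round(2),arm.current_moment().round(2),np.round(arm.current_eef_pos(),2),arm.current_ee_rot().round(2),arm.current_opening(),arm.current_time_s())
d={}
for n,(a,b,c,e) in dict(side=(180,325,250,385),top=(190,296,220,346)).items():
    f=arm.grab_frame(n); d[n]=f; p=f["pixels"][a:b,c:e]
    cv2.imwrite(f"pics/{n}5.png",cv2.resize(p,None,fx=4,fy=4,interpolation=cv2.INTER_CUBIC))
pickle.dump(d,open("f5.pkl","wb"))
cv2.imwrite("pics/top5f.png",d["top"]["pixels"])
```

```text
16.878167747163765 [-1.66  0.64  5.41] [526.3  84.  102.5]
[-0.38 -0.38 -6.43] [-0.03 -0.    0.02] [525.2  83.9 108.9] 21.2
[ 0.14  0.03 -6.99] [0.02 0.06 0.04] [526.    83.99 199.  ] [-180.   -0.  -18.] 16.465341360670678 23.825
```

View pics/side5.png

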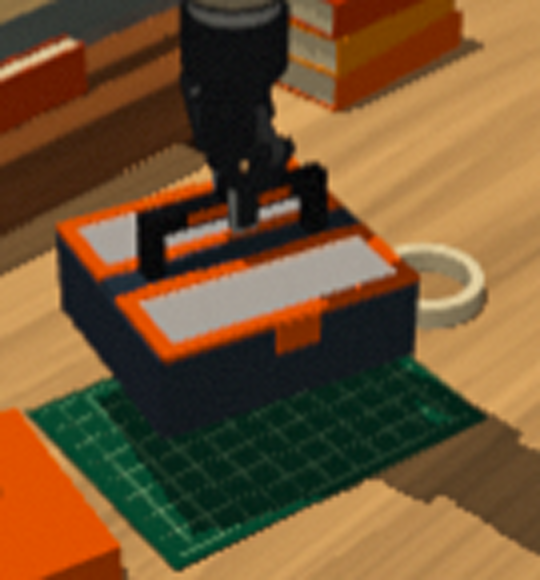

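View pics/top5f.png

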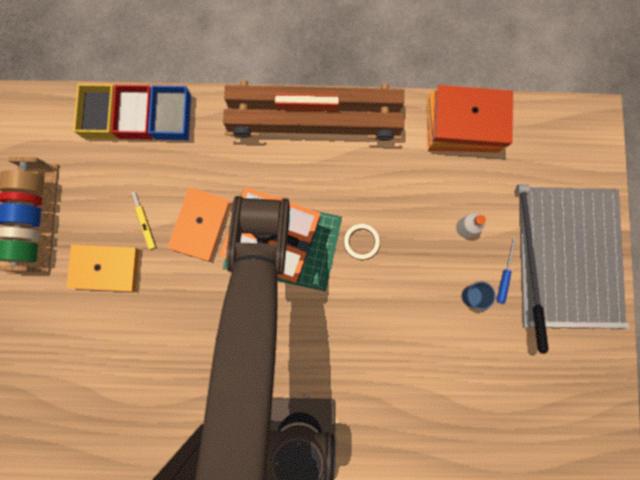

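Run:
```python
import pickle,numpy as np
from h import *
from scipy.optimize import least_squares
from scipy.spatial.transform import Rotation as R
d=pickle.load(open("f5.pkl","rb"))["side"]
o=np.array([(165,361),(170,437),(57,230),(418,283),(140,213),(326,168),(415,355)])/4+[250,180]-.4
P=np.array([(-94,103,75),(-90,105,0),(94,103,75),(-94,-103,75),(0,75,127),(0,-75,127),(-90,-105,0)],float)
def res(x,k=None): return (proj(d,R.from_euler("ZYX",x[3:],degrees=True).apply(P)+x[:3])-o).ravel()
r=least_squares(res,[526,84,100,-18,0,0],x_scale=[1,1,1,.5,.5,.5],loss="soft_l1"); print(r.x.round(1),r.fun.round(1))
r=least_squares(lambda x:res(np.r_[x,-18,0,0]),[526,84,100]); print(r.x.round(1),r.fun.round(1))
from plant import arm
print(arm.current_eef_pos().round(2),arm.current_qvel().round(2).tolist(),arm.current_opening(),arm.current_contact_force().round(2),arm.current_time_s())
```

```text
[ 5.329e+02  7.910e+01  9.100e+01 -1.830e+01  8.000e-01  2.000e-01] [ 0.3 -0.7 -1.4  1.   0.4 -0.5  0.5 -1.4  0.4  1.5 -0.6  0.  -0.2  0.3]
[534.8  77.4  90.6] [ 0.6 -0.4 -1.2  1.   0.4 -0.8  0.5 -1.4  0.6  1.6 -0.5 -0.1 -0.3 -0. ]
[526.01  83.98 199.01] [0.07, -0.08, -0.03, -0.0, -0.1, 0.03] 16.830817790046037 [ 0.31  0.3  -8.07] 23.925
```

Run:
```python
import pickle,numpy as np
from h import *
from scipy.optimize import least_squares
from scipy.spatial.transform import Rotation as R
d=pickle.load(open("f5.pkl","rb"))["side"]
o=np.array([(165,361),(170,437),(57,230),(418,283),(140,213),(326,168),(415,355)])/4+[250,180]-.4
P=np.array([(-94,103,75),(-90,105,0),(94,103,75),(-94,-103,75),(0,75,127),(0,-75,127),(-90,-105,0)],float)
for xy in((526,84),(529,82.9)):
    r=least_squares(lambda x:(proj(d,R.from_euler("ZYX",[-18,x[1],x[2]],degrees=True).apply(P)+[*xy,x[0]])-o).ravel(),[100,0,0]); print(r.x.round(1),r.fun.round(1))
from plant import arm
arm.sleep(1); p=arm.current_eef_pos(); print(p.round(2),arm.current_contact_force().round(2),arm.current_moment().round(2),arm.current_opening())
f=arm.grab_frame("side"); print(np.abs(f["pixels"][200:325,250:385].astype(int)-d["pixels"][200:325,250:385]).mean())
```

```text
[95.8  1.6  0.4] [ 0.8 -0.9 -0.8  1.2  0.5 -0.1  1.3 -1.7  0.7  1.3 -0.1 -0.2  0.7  0.3]
[94.3  1.1  0.6] [ 0.5 -0.8 -1.2  1.1  0.3 -0.4  0.9 -1.4  0.6  1.3 -0.3 -0.1  0.1  0.4]
[525.99  84.   198.98] [ 0.8   0.04 -7.21] [ 0.01  0.03 -0.01] 16.321655863615764
1.4077432098765432
```

Run:
```python
import pickle,numpy as np,cv2
from h import *
from scipy.optimize import least_squares
from plant import arm
d=pickle.load(open("f3.pkl","rb"))["side"]
o=np.array([(238,405),(240,500),(90,207),(577,272),(204,194),(453,128)])/5.6+[250,225]-.4
P=np.array([(-94,103,75),(-90,105,0),(94,103,75),(-94,-103,75),(0,75,127),(0,-75,127)],float)
from scipy.spatial.transform import Rotation as R
r=least_squares(lambda x:(proj(d,R.from_euler("ZYX",[-18,x[1],x[2]],degrees=True).apply(P)+[526,84,x[0]])-o).ravel(),[3,0,0]); print(r.x.round(1),r.fun.round(1))
f=arm.grab_frame("side"); g=pickle.load(open("f5.pkl","rb"))["side"]
a,b=[cv2.cvtColor(x["pixels"][230:300,260:360],cv2.COLOR_BGR2GRAY).astype(np.float32) for x in(g,f)]
print(cv2.phaseCorrelate(a,b),arm.current_time_s())
```

```text
[ 5.7  0.5 -0.6] [ 0.3 -1.3 -0.2  0.5  0.2 -0.3  0.9  0.3  0.   1.6 -0.5 -0.9]
((0.0028021178088977194, 0.02462496491762778), 0.9829986148410373) 25.025
```

Run:
```python
import pickle,numpy as np,cv2
from h import *
from scipy.optimize import minimize
from scipy.spatial.transform import Rotation as R
A=pickle.load(open("f3.pkl","rb"))["side"];B=pickle.load(open("f5.pkl","rb"))["side"]
g=lambda f:cv2.GaussianBlur(cv2.cvtColor(f["pixels"],cv2.COLOR_BGR2HSV)[...,1].astype(np.float32),(0,0),.7)
ga,gb=g(A),g(B)
u,v=np.meshgrid(np.arange(-98,-12,1.5),np.arange(-45,106,1.5)); P1=np.c_[u.ravel(),v.ravel(),np.full(u.size,75.)]
u,v=np.meshgrid(np.arange(-105,105,2),np.arange(60,75,1.5)); P2=np.c_[np.full(u.size,-93.),u.ravel(),v.ravel()]
u,v=np.meshgrid(np.arange(15,94,1.5),np.arange(40,106,1.5)); P3=np.c_[u.ravel(),v.ravel(),np.full(u.size,75.)]
P=np.r_[P1,P2,P3]
def s(f,gi,x,t=(526,84)):
    p=proj(f,R.from_euler("ZYX",[-18+x[3],x[4],x[5]],degrees=True).apply(P)+[t[0]+x[0],t[1]+x[1],x[2]]).astype(np.float32)
    return cv2.remap(gi,p[:,:1],p[:,1:],cv2.INTER_LINEAR).ravel()
a=s(A,ga,[0,0,3,0,0,0])
c=lambda x:-np.corrcoef(a,s(B,gb,x))[0,1]
for z in(90,95,100): print(z,c([0,0,z,0,0,0]))
for m in("z","z+tilt","all"):
    f={"z":lambda q:[0,0,q[0],0,0,0],"z+tilt":lambda q:[0,0,q[0],0,q[1],q[2]],"all":lambda q:[q[3],q[4],q[0],q[5],q[1],q[2]]}[m]
    n={"z":1,"z+tilt":3,"all":6}[m]; q0=np.r_[97,np.zeros(n-1)]
    S=np.vstack([q0]+[q0+np.eye(n)[i]*2 for i in range(n)])
    r=minimize(lambda q:c(f(q)),q0,method="Nelder-Mead",options=dict(initial_simplex=S,maxiter=1500)); print(m,r.x.round(2),r.fun)
```

```text
90 -0.4708329701200396
95 -0.8407650799496548
100 -0.9944591718175166
z [99.65] -0.9954969782963455
z+tilt [ 9.941e+01  1.400e-01 -1.000e-02] -0.995748844963909
all [ 9.935e+01  1.900e-01 -1.800e-01 -1.800e-01 -7.100e-01  8.000e-02] -0.9961541490410741
```

Image alignment before and after the lift gives an underside height of 99.5 mm and tilt under 0.2°, so my hand-picked corners caused the earlier mismatch. Handing in.

Run:
```python
from plant import arm
print(arm.current_eef_pos().round(2),arm.current_time_s()); arm.hand_in()
```

```text
[526.    84.   198.98] 25.025
the job is handed in; nothing more can be done
```

Both covers are clipped shut, and the carrier is held by its handle, level and still over the mat. Its underside is about 99.5 mm above the bench, and I handed in at 25 s.

- **Covers:** I pressed each one with the closed fingertips. Both snapped past their clips and met a firm stop at about 75 mm, with no more than 17 N of push. They still looked shut in the pictures taken after I let go and after the lift.
- **Lift:** I gripped the middle of the handle bar at 90 N and lifted 97 mm straight up.
- **Last checks:**
  - Wrist load was about 7 N with almost no moment.
  - The carrier did not move between pictures about a second apart.
  - Matching the images from before and after the lift gave under 0.2° of tilt with the position held fixed. With everything left free, one axis read 0.7°, a looser fit.
  - The bystanders look unmoved in the top view.
- **Disagreement:** a rough fit from corners I picked by eye in the side view had put the underside at 91–96 mm, with up to 1.6° of tilt. I trust the image match and the arm's own position reading instead. They agree with each other, and side-view depth from hand-picked corners is unreliable.

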